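# Put the bench dog away in its push-to-open drawer

### The arm

A 6-joint arm with a two-finger parallel gripper is mounted at the origin on the work surface. World frame = base frame: x ahead of the robot, y to its left, z up, the work surface at z = 0. Lengths are in mm, angles in degrees, forces in N, time in s.
With the tool pointing down it reaches from about 300 to 850 mm from the base axis. Payload 4.2 kg.
Tool frame: the origin (TCP) lies between the finger pads; the fingertips stand 22 mm ahead of it and the grasp point (between the pads) lies 3 mm ahead of it; z points along the fingers, y is the direction in which the jaws open and shut (so a half turn about z gives the same grasp; the last joint's range is limited). The gripper opens to 91 mm and grips with 3 to 60 N. Pads are 32 mm wide; open, the fingers measure 118 mm over their backs; the gripper's body (76 mm by 178 mm) begins 60 mm behind the grasp point.
Start: joints at [-77.865, 18.312, 89.639, -0, 72.044, -1.146], TCP at [132.096, -559.635, 235.976] pointing down, gripper open.
Joint ranges: [-177.97, 177.97], [-48.28, 115.42], [12.27, 149.76], [-77.06, 257.06], [2.81, 150.46], [-146.56, 146.56]. Speed limits (degrees/s): [147.25, 147.25, 180, 180, 180, 180].

### API

Orientations are given as [roll, pitch, yaw] about the fixed x, y, z axes, in that order (R = Rz(yaw) Ry(pitch) Rx(roll)).
In Python, from workcell import * gives the robot as it stands.
- The arm moves only by the shell command python3 -m jog 'ROWS' [OPENING] [FORCE]. ROWS is text: rows parted by semicolons, each of 6 numbers parted by spaces: the shift along the tool's x, y, z in units of 0.5 m (1.0 is 0.5 m), then the turn, a rotation vector about the tool's x, y, z in units of pi/2 rad (1.0 is pi/2 rad). A call has 1 to 20 rows; each row is the pose to reach, as a shift and turn from the pose measured when the call began, along the tool's axes at that moment; what a row does not reach only later rows make up. A row lasts 1/12 s, in which the tool goes at most 41.7 mm and 7.16 degrees, less where a joint would pass 70% of its speed; a pose out of reach is approached as far as the arm can. A call with a number of a shift or a turn outside -1 to 1 is refused whole. A call with a gripper value outside its range is refused whole. OPENING is the opening, from -1 (shut) to 1 (fully open), set as the call begins (- or left out, the last holds). The fingers move at their own pace and stop on an object; FORCE is the grip in N (left out, the last holds). Time passes only in rows, so rows that repeat a pose let the fingers close. It gives the time, the measured TCP pose, the force and the opening at its end, in the units of the state.
- state(): the state, without advancing time (a new reading comes with each control period).
- grab_frame(name): name is "side" or "top" or "wrist"; returns the picture (400x640x3 uint8, red, green, blue); there is no depth.
- calibration(name): a dict with "mtx" (3x3 intrinsics, pixels), "rvec" (rotation vector, rad) and "tvec" (3), from world to camera coordinates, as OpenCV has them. Camera axes: x right, y down, z forward; pixel columns grow to the right and rows downward; lengths in mm; the calibration is good to about 2 mm. A picture is of the moment at which its call begins: read the wrist's pose just before it. calibration takes no time and is no camera call; for the wrist camera it gives the pose at the moment of the call.
- job_done(): hands the job in, once; it reports no verdict.
Trained networks look in the newest picture that a camera, given by its name, has taken for a name from the list of things; names that differ only in an ending like _2 or _b are one class to them, and where a whole thing is asked for, a point or a joint stands for the part that bears it (a point fixed in the world has none). Each returns a list of dicts, best first, with "confidence" (0 to 1); they miss things now and then, are a little off and sometimes report something else, mostly with a low value. They report only what shows in the picture. A call takes as long as a camera call. They do not tell look-alikes from the thing itself.
- spot_in(query, camera): "rect" ([left, top, right, bottom] in pixels, round what is visible of it).
- tip_of(query, camera): "location" ([column, row] in pixels: a listed point, or the origin of a listed thing).
The state is a dict: "time_s": time; "qpos": joint angles; "qvel": joint speeds; "effort": joint torques, N m; "ee_pos": TCP position; "ee_rot": TCP orientation; "force": force on the tool from outside, world axes, zero at the start; "torque": the same for the moment, N m; "gripper_width": finger opening in mm.
Only numpy, scipy, OpenCV 4.12 (cv2) and the standard library are available. Lean on these libraries where they do the work, as an engineer would, in place of code of your own. Each camera call takes 0.05 s, during which the arm holds its last target. There are 200 camera calls.

### The job

Put the loose bench dog away: press in the orange drawer of the small-parts cabinet until its touch latch lets go and it springs out, set the bench dog in the drawer's empty front compartment (do not drop it in from above), then push the drawer back in until it latches again and stays shut, flush. Feel for the latch and press gently (20 N on the drawer is too much), keep the other drawers shut and leave the other things on the bench alone.

Things in the scene. Friction and masses are not known exactly. Their poses are not given: they have to be found in the camera images.
- bench_dog: the loose aluminium bench dog: a 19 mm round shank, 24 mm long, under a 25 mm round head, 15 mm high; 39 mm tall in all, about 70 g, stands on its shank on the dark board, head up. Origin at the centre of its foot, z up along it.
- board: dark hardwood board lying fixed on the bench, 260 x 160 x 18 mm; origin at the centre of its underside, x along its length. The bench dog and the two hinges are on it.
- cabinet: dark small-parts cabinet fixed on the bench, 160 mm deep (x), 324 wide (y), 130 tall; origin at the centre of its underside, front looks along its own -x. Three push-to-open drawers (orange, blue, grey front, in any order) side by side in its upper half, 104 mm apart, standing 18 mm proud of the roof (124 to 130 mm up); the two fronts below are dummies.
- orange_drawer (a joint): the orange-fronted drawer of the cabinet (the bench dogs live in it); metres, 0 when latched shut and flush, grows as it comes out, 0.06 when sprung fully out; negative while pressed in beyond flush. No handle: a touch latch. A spring pushes it out, about 5 N when shut, 2 N when out.
- orange_latch (a point): the concealed push-push latch, under the back of the orange drawer. Press past its trip point and let go: the drawer springs out by itself in about half a second. Push in again past it and let go: it stays latched at 0. Released short of it, the drawer comes back as it was. Once it springs, let it run out 40 mm or more before pushing again, or it will not latch.
- orange_face (a point): middle of the orange front's outer face (100 mm wide, 27 mm up and down from here), moves with it; +x is inward. The latch trips 5 to 12 mm behind flush: unseen, new in every run. Up to there 5 to 7 N; then within 1 to 2.5 mm a rubber buffer adds 9 N per mm. A push grown to 10 or 12 N has tripped it; 20 N is too much.
- orange_in (a point): centre of the floor of the orange drawer's front compartment, 42 mm behind and 15 mm below orange_face; moves with it, axes as the cabinet's. 60 mm long (x), 90 mm wide (y); above this floor the side walls rise 38 mm, the divider behind 30, the front 42. Out from under the roof when the drawer has sprung out. More dogs stand behind the divider.
- blue_drawer (a joint): the blue-fronted drawer of the cabinet (same kind of latch); metres, 0 when latched shut and flush, grows as it comes out, 0.06 when sprung fully out; negative while pressed in beyond flush
- grey_drawer (a joint): the grey-fronted drawer of the cabinet (same kind of latch); metres, 0 when latched shut and flush, grows as it comes out, 0.06 when sprung fully out; negative while pressed in beyond flush
- hinge_a: steel butt hinge lying open and flat on the board, 50 x 36 mm, 5 mm thick; origin at the centre of its underside (leave it alone)
- hinge_b: second steel butt hinge, the same, on the board (leave it alone)
- hammer: hammer with a wooden handle lying on the bench, 260 mm long; origin midway along, on the bench (leave it alone)
- screwdriver: screwdriver with a yellow handle lying on the bench, 200 mm long; origin midway along, on the bench (leave it alone)
- rotary_tool: green rotary multi-tool lying on the bench, 190 mm long, 52 mm thick; origin near its middle, on the bench (leave it alone)
- glue: yellow glue bottle with a red cap, standing, 60 mm in diameter, 160 mm tall; origin at the centre of its foot (leave it alone)
- tape_measure: yellow tape measure, 70 x 42 mm, 66 mm tall; origin at the centre of its underside (leave it alone)
Things that resemble listed ones, but are neither listed nor needed, are in the scene too. Of the things like the bench_dog, leave any that is purple; of the rest the smaller one is meant.

How it is judged:
By the outcome, as a careful person would: the job done as asked, in the order asked, and still so for the second after the job is handed in, with the robot touching nothing.
It also fails if it takes over 69 s, if anything falls off the work surface, if the arm or the gripper's body presses on something with over 40 N, if the wrist force passes 120 N, or if a joint passes its speed limit or range.

## Working session

There is one attempt and no reset: what is moved stays moved. The work goes in short steps, Python scripts to look and compute and a shell command to move; the robot and the scene stay as the last step left them, time stands still between calls to the robot, and variables do not carry over. Pictures are saved under pics/ and viewed, about 8 in all and at most 12, crops included, and the job is handed in when it is done.

```bash
mkdir -p pics
cat > h.py <<'E'
from workcell import *
import numpy as np, cv2
from scipy.spatial.transform import Rotation as Ro
def cal(n):
    c=calibration(n); R=cv2.Rodrigues(np.array(c['rvec'],float))[0]; return np.array(c['mtx'],float),R,np.array(c['tvec'],float).ravel()
def at_z(n,px,z,c=None):
    K,R,t=c or cal(n); d=R.T@np.linalg.inv(K)@[px[0],px[1],1]; o=-R.T@t
    return o+d*(z-o[2])/d[2]
def proj(n,P,c=None):
    K,R,t=c or cal(n); p=K@(R@np.array(P,float)+t); return p[:2]/p[2]
def tri(a,pa,b,pb):
    A=[]
    for n,px in((a,pa),(b,pb)):
        K,R,t=cal(n); M=K@np.c_[R,t]; A+= [px[0]*M[2]-M[0],px[1]*M[2]-M[1]]
    v=np.linalg.svd(np.array(A))[2][-1]; return v[:3]/v[3]
def save(n,f,crop=None,s=1):
    im=grab_frame(n)[:,:,::-1]
    if crop: im=im[crop[1]:crop[3],crop[0]:crop[2]]
    cv2.imwrite('pics/'+f,cv2.resize(im,None,fx=s,fy=s,interpolation=cv2.INTER_CUBIC))
def rows(p,yaw=None):
    "shift in tool units to get TCP to p"
    s=state(); R=Ro.from_euler('xyz',s['ee_rot'],degrees=True).as_matrix()
    return R.T@(np.array(p)-s['ee_pos'])/500
E
python3 - <<'E'
from h import *
print(state())
for n in('side','top'):
    K,R,t=cal(n); print(n,-R.T@t, K[0,0])
    save(n,n+'0.png')
    for q in('bench_dog','orange_face','orange_drawer','cabinet','board','blue_drawer','grey_drawer','glue','tape_measure'):
        print(q,[(np.round(d['rect']),round(d['confidence'],2)) for d in spot_in(q,n)[:4]],[(np.round(d['location'],1),round(d['confidence'],2)) for d in tip_of(q,n)[:4]] )
E
```

```text
{'time_s': 0.0, 'qpos': array([-7.78655140e+01,  1.83531858e+01,  8.97065339e+01, -3.11449791e-04,
        7.20446446e+01, -1.14445335e+00]), 'qvel': array([ 0.05623677, -0.06039758, -0.0147708 ,  0.08165612,  0.06632262,
        0.10817828]), 'effort': array([-2.22975104e-03, -4.12460768e+01, -2.31972116e+01,  7.27452664e-02,
        4.57422389e-02, -1.64772214e-04]), 'ee_pos': array([ 131.98749086, -559.16347056,  235.10390505]), 'ee_rot': array([-1.79895651e+02, -1.78843672e-03,  1.32790340e+01]), 'force': array([ 0.22862944, -0.36074558, -0.62697609]), 'torque': array([-0.01571651,  0.00220126, -0.02892014]), 'gripper_width': 91.06325026120798}
side [375.20360952 728.47274224 874.58601945] 455.51778990008455
bench_dog [(array([381., 226., 400., 253.]), 0.73)] [(array([386.9, 247.2]), 0.64), (array([387.5, 223.7]), 0.64), (array([325. , 196.9]), 0.4)]
orange_face [(array([235., 272., 283., 285.]), 0.73), (array([343., 142., 402., 160.]), 0.66)] [(array([259.4, 278.3]), 0.55)]Traceback (most recent call last):
  File "<stdin>", line 7, in <module>
ValueError: it knows: bench_dog, board, cabinet, glue, hammer, hinge, orange_face, orange_in, orange_latch, rotary_tool, screwdriver, tape_measure
```

Run:
```python
from h import *
for n in('side','top'):
    K,R,t=cal(n); print(n,-R.T@t, K[0,0])
    save(n,n+'0.png')
    for q in('bench_dog','orange_face','orange_in','cabinet','board'):
        print(q,[(np.round(d['rect']),round(d['confidence'],2)) for d in spot_in(q,n)[:4]],[(np.round(d['location'],1),round(d['confidence'],2)) for d in tip_of(q,n)[:4]] )
```

```text
side [375.20360952 728.47274224 874.58601945] 455.51778990008455
bench_dog [(array([383., 226., 398., 250.]), 0.65), (array([321., 187., 327., 199.]), 0.6)] [(array([323.4, 198.9]), 0.62), (array([388.4, 244. ]), 0.54), (array([384., 227.]), 0.49)]
orange_face [(array([235., 269., 284., 286.]), 0.52)] [(array([255.8, 281.1]), 0.72)]
orange_in [(array([234., 268., 280., 283.]), 0.79)] []
cabinet [(array([203., 279., 384., 399.]), 0.91)] [(array([298.2, 350.2]), 0.94), (array([257.9, 283.8]), 0.59)]
board [(array([272., 172., 370., 219.]), 0.87)] [(array([320.4, 196.9]), 0.6)]
top [ 394.09694402  -40.91102607 1127.74024265] 427.6214292466773
bench_dog [(array([321., 276., 337., 288.]), 0.61), (array([348., 266., 360., 275.]), 0.61), (array([370., 205., 379., 211.]), 0.5), (array([336., 147., 420., 255.]), 0.21)] [(array([325.4, 283.7]), 0.6), (array([367.7, 210.4]), 0.52), (array([353.5, 271.7]), 0.49), (array([206.8, 227.8]), 0.49)]
orange_face [(array([217., 157., 233., 202.]), 0.77), (array([446., 130., 487., 184.]), 0.53)] [(array([225.6, 179.7]), 0.62)]
orange_in [(array([218., 158., 234., 197.]), 0.94), (array([347., 164., 358., 181.]), 0.16)] [(array([212.4, 177.5]), 0.73)]
cabinet [(array([156., 156., 240., 291.]), 0.61)] []
board [(array([338., 146., 420., 256.]), 0.96)] [(array([379.1, 200.8]), 0.8)]
```

View pics/side0.png

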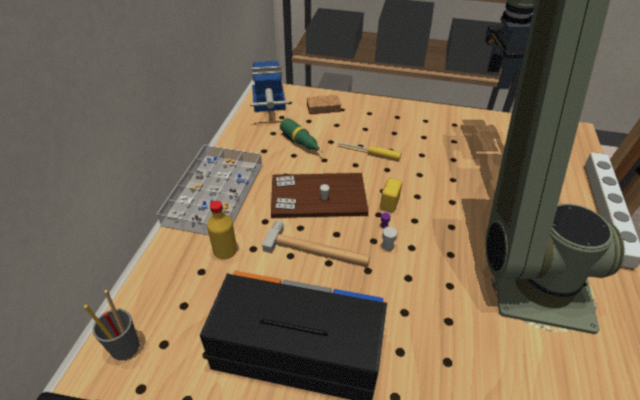

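View pics/top0.png

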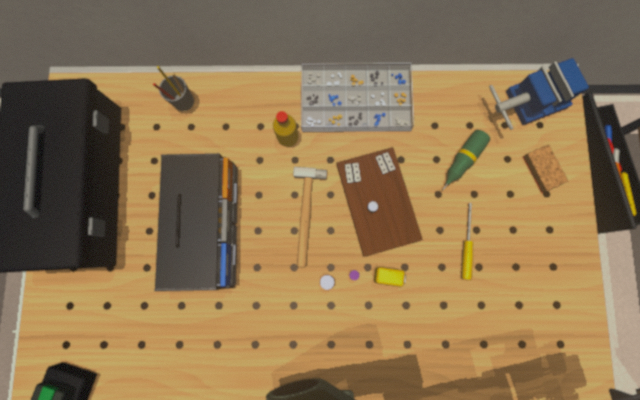

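Candidates: the small silver piece on the board, at (373,206) in the top view and (324,192) in the side view. The larger silver one is on the bench at (327,282), and the purple one is at (354,274). I choose the one on the board. Next is one close crop of it with measurements.

Run:
```python
from h import *
a=grab_frame('top')[:,:,::-1]; b=grab_frame('side')[:,:,::-1]
f=lambda im,c:cv2.resize(im[c[1]:c[3],c[0]:c[2]],(400,400),interpolation=cv2.INTER_CUBIC)
out=np.vstack([np.hstack([f(a,(315,190,415,290)),f(b,(305,165,405,265))]),]) 
out2=np.hstack([f(a,(150,145,250,295))[:, :],cv2.resize(b[260:310,190:390],(400,400))])
cv2.imwrite('pics/c1.png',np.vstack([cv2.resize(out,(600,300)),cv2.resize(out2,(600,300))]))
for n,im in(('top',a),('side',b)):
    hsv=cv2.cvtColor(im,cv2.COLOR_BGR2HSV)
    for nm,lo,hi in(('orange',(5,180,120),(18,255,255)),('blue',(105,150,80),(125,255,255))):
        m=cv2.inRange(hsv,lo,hi); k,l,st,ce=cv2.connectedComponentsWithStats(m)
        for i in range(1,k):
            if st[i,4]>40:
                r=cv2.minAreaRect(np.argwhere(l==i)[:,::-1].astype(np.float32)); print(n,nm,st[i],np.round(cv2.boxPoints(r)).tolist())
dog_t=[373,206]
print('dog top', at_z('top',(373,206),57), at_z('side',(324,187.5),57), tri('top',(373,206),'side',(324.3,188)))
for px in((162,155),(219,155),(218,290),(156,289)): print('roof',at_z('top',px,130))
for px in((219,281),(386,300)): print('roof side',at_z('side',px,130))
```

```text
top orange [223 158   6  40 190] [[223.0, 158.0], [228.0, 158.0], [228.0, 197.0], [223.0, 197.0]]
top blue [560  60  27  32 395] [[559.0, 64.0], [571.0, 58.0], [587.0, 87.0], [575.0, 93.0]]
top blue [606 125   6  13  58] [[606.0, 125.0], [611.0, 125.0], [611.0, 137.0], [606.0, 137.0]]
side orange [234 272  46  11 159] [[234.0, 275.0], [234.0, 271.0], [280.0, 279.0], [279.0, 283.0]]
side blue [254  62  24   4  71] [[254.0, 62.0], [277.0, 62.0], [277.0, 65.0], [254.0, 65.0]]
side blue [255  74  25   7 139] [[255.0, 75.0], [279.0, 74.0], [279.0, 79.0], [255.0, 80.0]]
side blue [334 290  48  12 187] [[333.0, 293.0], [334.0, 289.0], [382.0, 298.0], [381.0, 302.0]]
dog top [ 553.39933574 -155.79860563   57.        ] [ 554.72514123 -151.71767624   57.        ] [ 554.58086571 -156.43038099   50.97576559]
roof [668.90752766 358.70504849 130.        ]
roof [668.27043269 220.6559513  130.        ]
roof [349.814852   210.12840581 130.        ]
roof [352.32047577 352.41287747 130.        ]
roof side [681.59054363 245.20598951 130.        ]
roof side [353.01774322 212.5352408  130.        ]
```

View pics/c1.png

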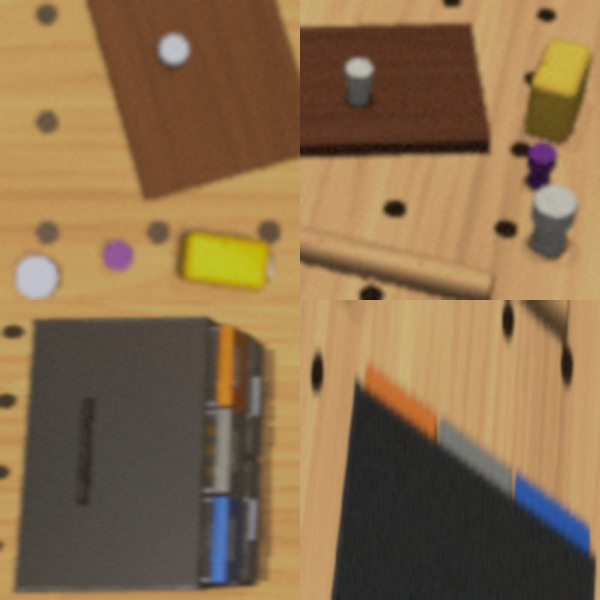

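The crop confirms it: the small silver dog with the head is on the board at top (373,206). The big silver and the purple pieces are decoys. Orange is the drawer at the far end (+x), and the cabinet front faces about -y.

Run:
```python
from h import *
print(rows([500,-170,280]))
for nm,px,z in(('glue',(282,118),160),('hammerhead',(310,173),20),('face',(225.6,179.7),97),('dog foot',(373,206),18)): print(nm,at_z('top',px,z))
for z in (115,120,124): print(z,[at_z('top',p,z)[:2].round(1) for p in((229,158),(229,198))],[at_z('side',p,z)[:2].round(1) for p in((235,271),(281,279))])
```

```text
[ 0.89517524 -0.58940218 -0.08812057]
glue [750.05020009  66.50181289 160.        ]
hammerhead [648.0429516    5.38047277  20.        ]
face [614.3330179  210.45123185  97.        ]
dog foot [ 559.20167045 -159.98320188   18.        ]
115 [array([664.7, 199.8]), array([565.5, 196.2])] [array([665.2, 204.2]), array([567.2, 201.6])]
120 [array([663.4, 198.6]), array([564.6, 195. ])] [array([663.3, 207.7]), array([565.9, 205. ])]
124 [array([662.3, 197.6]), array([563.9, 194.1])] [array([661.8, 210.4]), array([564.9, 207.8])]
```

```bash
python3 -m jog '0.895 -0.59 -0.088 0 0 -0.87;0.895 -0.59 -0.088 0 0 -0.87;0.895 -0.59 -0.088 0 0 -0.87;0.895 -0.59 -0.088 0 0 -0.87;0.895 -0.59 -0.088 0 0 -0.87;0.895 -0.59 -0.088 0 0 -0.87;0.895 -0.59 -0.088 0 0 -0.87;0.895 -0.59 -0.088 0 0 -0.87;0.895 -0.59 -0.088 0 0 -0.87;0.895 -0.59 -0.088 0 0 -0.87;0.895 -0.59 -0.088 0 0 -0.87;0.895 -0.59 -0.088 0 0 -0.87;0.895 -0.59 -0.088 0 0 -0.87;0.895 -0.59 -0.088 0 0 -0.87;0.895 -0.59 -0.088 0 0 -0.87;0.895 -0.59 -0.088 0 0 -0.87' -1 30
python3 - <<'E'
from h import *
K,R,t=cal('wrist'); print('cam',-R.T@t,R[2],state()['ee_pos'])
save('wrist','w1.png')
for q in('bench_dog','orange_face','cabinet'):
    print(q,[(np.round(d['rect']),round(d['confidence'],2)) for d in spot_in(q,'wrist')[:4]],[(np.round(d['location'],1),round(d['confidence'],2)) for d in tip_of(q,'wrist')[:4]])
for nm,P in(('dogtop',(554,-156,57)),('face',(614.5,200,97))): print(nm,proj('wrist',P))
print(rows([614,110,230]))
E
```

```text
time_s: 2.83
ee_pos: [499.4, -169.8, 279.7]
ee_rot: [-179.9, 0.0, 91.6]
force: [0.2, -0.6, 0.2]
gripper_width: 0.5
cam [497.29129769 -98.72378127 428.88284203] [ 0.00687419 -0.25747179 -0.96626136] [ 499.44836313 -169.8308681   279.71534438]
bench_dog [(array([198.,  63., 235.,  94.]), 0.83), (array([221., 126., 247., 139.]), 0.66), (array([347., 164., 368., 184.]), 0.65)] [(array([356.1, 169.9]), 0.67), (array([224.7,  81.9]), 0.66), (array([429. , 193.7]), 0.56), (array([237.2, 137.5]), 0.52)]
orange_face [] []
cabinet [(array([270., 105., 456., 233.]), 0.7), (array([405., 123., 442., 149.]), 0.19)] []
dogtop [357.06624389 171.72465779]
face [ 457.19105067 -218.78808646]
[0.55476551 0.24386454 0.0999989 ]
```

View pics/w1.png

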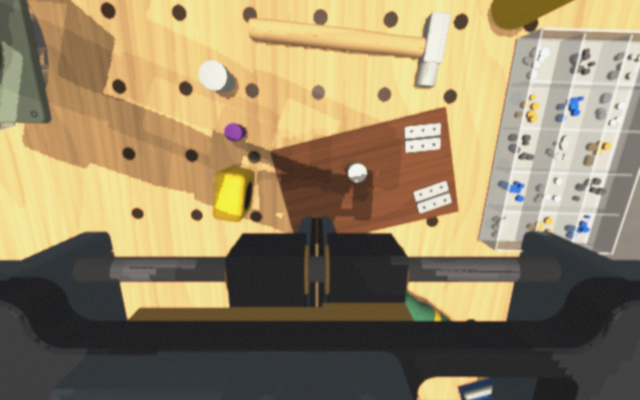

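The wrist view shows the dog's head at (357,172), matching the predicted (357,172). So its top is at (554,-156). Now to the drawer front.

```bash
python3 -m jog '0.55 0.244 0.1 0 0 0;0.55 0.244 0.1 0 0 0;0.55 0.244 0.1 0 0 0;0.55 0.244 0.1 0 0 0;0.55 0.244 0.1 0 0 0;0.55 0.244 0.1 0 0 0;0.55 0.244 0.1 0 0 0;0.55 0.244 0.1 0 0 0;0.55 0.244 0.1 0 0 0;0.55 0.244 0.1 0 0 0'
python3 - <<'E'
from h import *
c=cal('wrist'); s=state(); print('cam',-c[1].T@c[2],s['ee_pos'],s['ee_rot'],s['force'])
save('wrist','w2.png')
for q in('orange_face','orange_in','cabinet'):
    print(q,[(np.round(d['rect']),round(d['confidence'],2)) for d in spot_in(q,'wrist')[:4]],[(np.round(d['location'],1),round(d['confidence'],2)) for d in tip_of(q,'wrist')[:4]])
for P in((614.5,200,97),(664,202,124),(565,198,124)): print(proj('wrist',P,c))
E
```

```text
time_s: 4.02
ee_pos: [613.9, 107.4, 229.6]
ee_rot: [-179.9, 0.1, 91.5]
force: [0.4, -1.0, 0.6]
gripper_width: 0.6
cam [611.87467312 178.58914905 378.70211644] [613.942906   107.38895735 229.5619217 ] [-1.79935497e+02  6.44533349e-02  9.15479516e+01] [ 0.44208026 -1.03304725  0.61972852]
orange_face [(array([264.,  78., 377., 111.]), 0.64)] [(array([320.5, 105.2]), 0.76)]
orange_in [(array([267.,  81., 379., 109.]), 0.78)] []
cabinet [(array([  2.,   0., 401., 116.]), 0.74)] [(array([238.4,  38.4]), 0.93)]
[319.85859132 104.21971452]
[377.20327383 100.89821629]
[263.32487993 102.57375034]
```

View pics/w2.png

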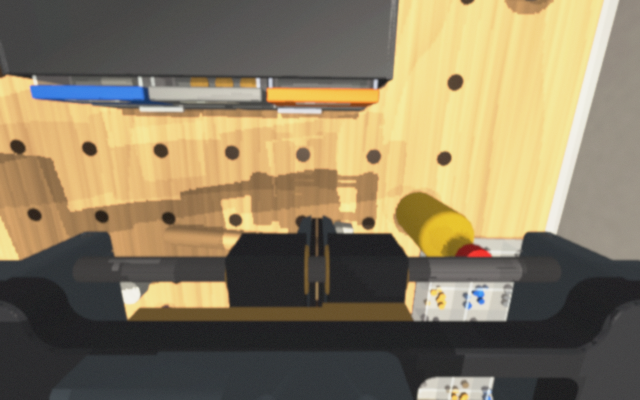

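The wrist view shows the orange front at columns 267–379, row ~100, as predicted: its middle is at about (614, 200, 97). Descend in front of it with fingers shut, staying above the glue's height.

```bash
python3 -m jog '0.1 0 0.06 0 0 0;0.1 0 0.12 0 0 0;0.1 0 0.18 0 0 0;0.1 0 0.243 0 0 0;0.1 0 0.243 0 0 0;0.1 0 0.243 0 0 0;0.1 0 0.243 0 0 0;0.1 0 0.243 0 0 0'
python3 -m jog '0.01 0 0 0 0 0;0.02 0 0 0 0 0;0.03 0 0 0 0 0;0.036 0 0 0 0 0;0.036 0 0 0 0 0;0.036 0 0 0 0 0'
```

```text
time_s: 5.03
ee_pos: [614.6, 156.5, 111.8]
ee_rot: [179.7, -0.0, 91.4]
force: [-0.1, 1.1, 0.2]
gripper_width: 0.4
time_s: 5.53
ee_pos: [614.1, 174.8, 111.8]
ee_rot: [179.7, -0.0, 91.4]
force: [-0.2, -0.5, -0.1]
gripper_width: 0.3
```

```bash
python3 -m jog '0.004 0 0.006 0 0 0;0.008 0 0.01 0 0 0;0.012 0 0.01 0 0 0;0.016 0 0.01 0 0 0;0.016 0 0.01 0 0 0'
python3 -m jog '0.004 0 0 0 0 0;0.006 0 0 0 0 0;0.006 0 0 0 0 0;0.006 0 0 0 0 0'
```

```text
time_s: 5.95
ee_pos: [613.9, 183.2, 106.7]
ee_rot: [179.7, -0.0, 91.4]
force: [0.7, 0.8, -0.1]
gripper_width: 0.6
time_s: 6.28
ee_pos: [613.9, 185.2, 106.7]
ee_rot: [179.7, 0.0, 91.4]
force: [0.7, -5.2, -0.0]
gripper_width: 0.5
```

Contact at TCP y≈185, with -5 N. Creep in 2 mm steps.

```bash
python3 -m jog '0.003 0 0 0 0 0;0.006 0 0 0 0 0;0.006 0 0 0 0 0'
python3 -m jog '0.003 0 0 0 0 0;0.006 0 0 0 0 0;0.006 0 0 0 0 0'
```

```text
time_s: 6.53
ee_pos: [613.8, 187.2, 106.8]
ee_rot: [179.7, 0.1, 91.4]
force: [0.5, -4.7, 1.0]
gripper_width: 0.2
time_s: 6.78
ee_pos: [613.8, 189.3, 106.8]
ee_rot: [179.7, 0.2, 91.4]
force: [0.2, -5.2, 0.4]
gripper_width: 0.3
```

```bash
python3 -m jog '0.002 0 0 0 0 0;0.004 0 0 0 0 0;0.004 0 0 0 0 0'
```

```text
time_s: 7.03
ee_pos: [613.8, 190.2, 106.8]
ee_rot: [179.7, 0.3, 91.4]
force: [0.8, -4.5, 0.5]
gripper_width: 0.2
```

```bash
python3 -m jog '0.003 0 0 0 0 0;0.005 0 0 0 0 0;0.005 0 0 0 0 0'
python3 -m jog '0.002 0 0 0 0 0;0.004 0 0 0 0 0;0.004 0 0 0 0 0'
```

```text
time_s: 7.28
ee_pos: [613.8, 191.7, 106.9]
ee_rot: [179.7, 0.4, 91.4]
force: [0.6, -4.3, 0.7]
gripper_width: 0.2
time_s: 7.53
ee_pos: [613.8, 192.6, 106.9]
ee_rot: [179.7, 0.5, 91.4]
force: [1.6, -6.1, -0.3]
gripper_width: 0.6
```

```bash
python3 -m jog '0.002 0 0 0 0 0;0.004 0 0 0 0 0;0.004 0 0 0 0 0'
```

```text
time_s: 7.78
ee_pos: [613.7, 193.4, 106.9]
ee_rot: [179.7, 0.6, 91.4]
force: [-0.2, -5.1, 1.8]
gripper_width: 0.7
```

```bash
python3 -m jog '0.003 0 0 0 0 0;0.005 0 0 0 0 0;0.005 0 0 0 0 0'
```

```text
time_s: 8.03
ee_pos: [613.7, 194.6, 106.9]
ee_rot: [179.8, 0.8, 91.4]
force: [0.1, -5.7, 1.3]
gripper_width: 0.6
```

```bash
python3 -m jog '0.002 0 0 0 0 0;0.004 0 0 0 0 0;0.004 0 0 0 0 0'
```

```text
time_s: 8.28
ee_pos: [613.7, 195.3, 107.0]
ee_rot: [179.8, 0.9, 91.4]
force: [-0.2, -4.9, 0.6]
gripper_width: 0.2
```

```bash
python3 -m jog '0.003 0 0 0 0 0;0.005 0 0 0 0 0;0.005 0 0 0 0 0'
```

```text
time_s: 8.53
ee_pos: [613.7, 196.3, 107.0]
ee_rot: [179.8, 1.0, 91.4]
force: [0.6, -7.0, 0.8]
gripper_width: 0.5
```

```bash
python3 -m jog '0.002 0 0 0 0 0;0.004 0 0 0 0 0;0.004 0 0 0 0 0'
```

```text
time_s: 8.78
ee_pos: [613.7, 196.4, 107.1]
ee_rot: [179.8, 1.2, 91.5]
force: [1.7, -7.7, 0.1]
gripper_width: 0.3
```

```bash
python3 -m jog '0.003 0 0 0 0 0;0.005 0 0 0 0 0;0.005 0 0 0 0 0'
```

```text
time_s: 9.03
ee_pos: [613.7, 196.5, 107.2]
ee_rot: [179.8, 1.5, 91.5]
force: [0.2, -9.1, 1.8]
gripper_width: 0.5
```

```bash
python3 -m jog '0.004 0 0 0 0 0;0.007 0 0 0 0 0;0.007 0 0 0 0 0'
```

```text
time_s: 9.28
ee_pos: [613.7, 196.8, 107.2]
ee_rot: [179.9, 1.8, 91.5]
force: [-0.0, -11.3, 2.7]
gripper_width: 0.3
```

The push grew to 11 N, so the latch has tripped. Back off quickly, beyond the drawer's travel, and level the tool.

```bash
python3 -m jog '-0.08 0 0 0 0 0;-0.16 0 0 0 0 0;-0.22 0 -0.05 0 -0.02 0;-0.22 0 -0.13 0 -0.02 0;-0.22 0 -0.21 0 -0.02 0;-0.22 0 -0.25 0 -0.02 0;-0.22 0 -0.25 0 -0.02 0;-0.22 0 -0.25 0 -0.02 0'
python3 - <<'E'
from h import *
c=cal('wrist'); s=state(); print(s['ee_pos'],s['ee_rot'])
save('wrist','w3.png')
for q in('orange_face','orange_in','bench_dog'):
    print(q,[(np.round(d['rect']),round(d['confidence'],2)) for d in spot_in(q,'wrist')[:4]],[(np.round(d['location'],1),round(d['confidence'],2)) for d in tip_of(q,'wrist')[:4]])
for P in((614.5,140,97),(614,182,82)): print(proj('wrist',P,c))
d=tip_of('orange_in','wrist')
if d: print(at_z('wrist',d[0]['location'],82,c))
E
```

```text
time_s: 9.95
ee_pos: [616.7, 91.4, 237.1]
ee_rot: [179.7, 3.5, 91.5]
force: [-0.3, 1.3, -0.9]
gripper_width: 0.3
[616.74366206  91.39136333 237.10506091] [179.66784459   3.49589951  91.50365432]
orange_face [(array([262.,  47., 374., 144.]), 0.68)] [(array([320. , 138.4]), 0.78)]
orange_in [(array([265.,  47., 373., 144.]), 0.83), (array([159., 199., 350., 234.]), 0.46)] [(array([317.3,  99.4]), 0.74)]
bench_dog [(array([144., 287., 172., 306.]), 0.78), (array([124., 244., 154., 257.]), 0.53), (array([266.,  48., 376., 147.]), 0.47), (array([262.,  48., 373., 147.]), 0.31)] [(array([149.4, 252.9]), 0.79), (array([164.6, 294.4]), 0.59)]
[314.82454735 141.71852951]
[315.32162513  98.04577103]
[616.04466734 180.76116563  82.        ]
```

View pics/w3.png

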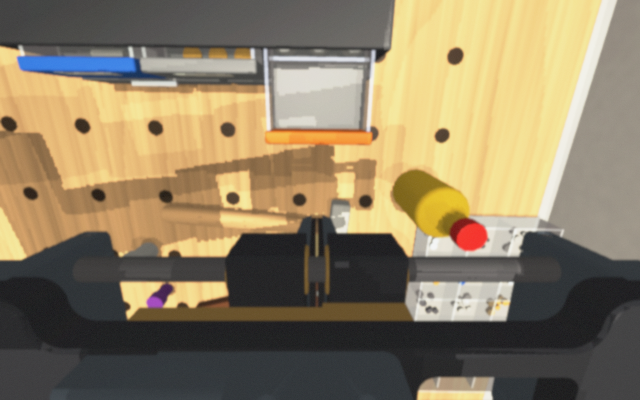

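The orange drawer is out, at columns 265–373, and its front compartment is empty. The network's orange_in at (317,99) gives (616,181,82). Blue and grey are shut. Now fetch the dog.

Run:
```python
from h import *
s=state();R=Ro.from_euler('xyz',s['ee_rot'],degrees=True); T=Ro.from_euler('xyz',[180,0,91.5],degrees=True)
print(rows([554,-156,170]),(R.inv()*T).as_rotvec()/(np.pi/2))
```

```text
[-0.48108879 -0.13708604  0.15967274] [0.00038247 0.04000147 0.00037204]
```

```bash
python3 -m jog '-0.481 -0.137 0.16 0 0.04 0;-0.481 -0.137 0.16 0 0.04 0;-0.481 -0.137 0.16 0 0.04 0;-0.481 -0.137 0.16 0 0.04 0;-0.481 -0.137 0.16 0 0.04 0;-0.481 -0.137 0.16 0 0.04 0;-0.481 -0.137 0.16 0 0.04 0;-0.481 -0.137 0.16 0 0.04 0;-0.481 -0.137 0.16 0 0.04 0;-0.481 -0.137 0.16 0 0.04 0;-0.481 -0.137 0.16 0 0.04 0' 0.2 15
python3 - <<'E'
from h import *
c=cal('wrist'); s=state(); print(s['ee_pos'],s['ee_rot'])
save('wrist','w4.png')
for q in('bench_dog',):
    print(q,[(np.round(d['rect']),round(d['confidence'],2)) for d in spot_in(q,'wrist')[:4]],[(np.round(d['location'],1),round(d['confidence'],2)) for d in tip_of(q,'wrist')[:4]])
print(proj('wrist',(554,-156,57),c),proj('wrist',(554,-156,18),c))
print(rows([554,-156,52]))
E
```

```text
time_s: 11.27
ee_pos: [554.8, -154.6, 170.3]
ee_rot: [179.9, -0.0, 91.6]
force: [-0.6, 0.7, -0.6]
gripper_width: 54.7
[ 554.82020802 -154.56655816  170.28720453] [ 1.79905116e+02 -9.91415910e-03  9.16357727e+01]
bench_dog [(array([ 82.,  49., 152.,  95.]), 0.89), (array([131., 140., 173., 162.]), 0.88), (array([304., 188., 330., 219.]), 0.59)] [(array([315.9, 194.8]), 0.96), (array([164. , 150.2]), 0.82), (array([139.3,  82.2]), 0.75)]
[315.55193256 203.64034317] [315.57842225 194.38389204]
[-0.00238695 -0.00145705  0.23629074]
```

View pics/w4.png

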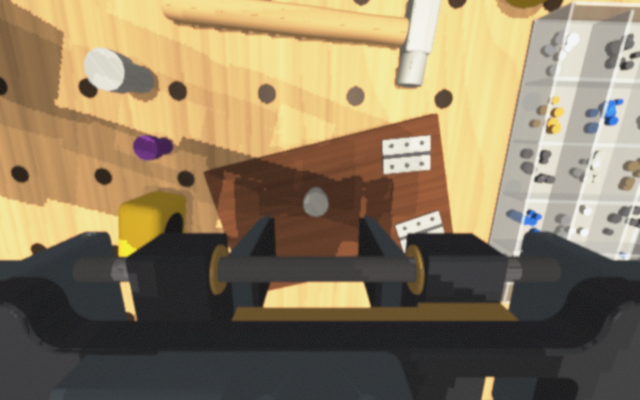

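The dog's head is at (316,203), exactly where predicted and midway between the fingers. Descend and grip.

```bash
python3 -m jog '-0.0024 -0.0015 0.07 0 0 0;-0.0024 -0.0015 0.14 0 0 0;-0.0024 -0.0015 0.19 0 0 0;-0.0024 -0.0015 0.22 0 0 0;-0.0024 -0.0015 0.237 0 0 0;-0.0024 -0.0015 0.237 0 0 0;-0.0024 -0.0015 0.237 0 0 0;-0.0024 -0.0015 0.237 0 0 0'
python3 -m jog '0 0 0 0 0 0;0 0 0 0 0 0;0 0 0 0 0 0;0 0 0 0 0 0;0 0 0 0 0 0;0 0 0 0 0 0;0 0 0 0 0 0;0 0 0 0 0 0;0 0 0 0 0 0;0 0 0 0 0 0' -0.8 15
```

```text
time_s: 12.08
ee_pos: [555.2, -156.1, 53.0]
ee_rot: [179.8, 0.1, 91.7]
force: [0.3, 0.2, 0.4]
gripper_width: 54.7
time_s: 12.92
ee_pos: [555.2, -156.2, 53.2]
ee_rot: [179.8, 0.1, 91.7]
force: [-0.3, -0.1, 3.0]
gripper_width: 23.6
```

```bash
python3 -m jog '0 0 -0.06 0 0 0;0 0 -0.12 0 0 0;0 0 -0.2 0 0 0;0 0 -0.28 0 0 0;0 0 -0.33 0 0 0;0 0 -0.33 0 0 0;0 0 -0.33 0 0 0;0 0 -0.33 0 0 0'
python3 - <<'E'
from h import *
s=state();R=Ro.from_euler('xyz',s['ee_rot'],degrees=True); T=Ro.from_euler('xyz',[180,0,91.5],degrees=True)
print(rows([615.5,181,218]),(R.inv()*T).as_rotvec()/(np.pi/2))
E
```

```text
time_s: 13.58
ee_pos: [553.6, -155.7, 216.7]
ee_rot: [179.9, 0.0, 91.7]
force: [-0.2, -0.4, -1.0]
gripper_width: 23.5
[ 0.66955735  0.14322437 -0.00247185] [8.88528111e-04 4.87750579e-05 1.78456218e-03]
```

```bash
python3 -m jog '0.07 0.015 0 0 0 0;0.15 0.033 0 0 0 0;0.23 0.05 0 0 0 0;0.31 0.067 0 0 0 0;0.39 0.084 0 0 0 0;0.47 0.1 0 0 0 0;0.55 0.117 0 0 0 0;0.61 0.13 0 0 0 0;0.65 0.139 0 0 0 0;0.67 0.143 0 0 0 0;0.67 0.143 0 0 0 0;0.67 0.143 0 0 0 0'
python3 - <<'E'
from h import *
c=cal('wrist'); s=state(); print(s['ee_pos'],s['ee_rot'])
for n in('top','side'):
    grab_frame(n)
    for q in('orange_in','orange_face'): print(n,q,[(np.round(d['location'],1),round(d['confidence'],2)) for d in tip_of(q,n)[:2]],[np.round(d['rect']) for d in spot_in(q,n)[:2]])
save('side','s5.png',(200,200,440,380),2.5)
E
```

```text
time_s: 14.58
ee_pos: [614.7, 180.5, 215.1]
ee_rot: [-179.9, 0.1, 91.7]
force: [-0.2, -0.8, 0.2]
gripper_width: 23.6
[614.68284539 180.48881636 215.05530398] [-1.79897768e+02  1.03162745e-01  9.16894799e+01]
top orange_in [(array([238.8, 180.5]), 0.72)] []
top orange_face [(array([254.7, 178. ]), 0.82)] [array([234., 155., 255., 201.])]
side orange_in [(array([264.3, 275.7]), 0.75)] [array([235., 246., 288., 285.])]
side orange_face [(array([265. , 258.4]), 0.57)] [array([236., 249., 293., 286.])]
```

View pics/s5.png

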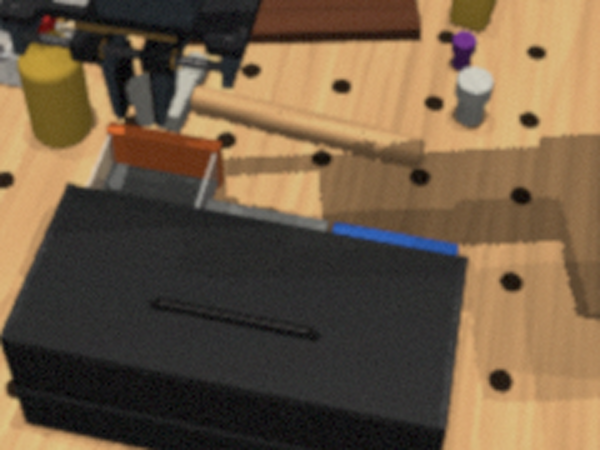

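The dog is held, the drawer is open at the left of the crop, and blue and grey are shut. Lower it to just above the floor.

```bash
python3 -m jog '0 0 0.05 0 0 0;0 0 0.1 0 0 0;0 0 0.14 0 0 0;0 0 0.165 0 0 0;0 0 0.18 0 0 0;0 0 0.185 0 0 0;0 0 0.185 0 0 0;0 0 0.185 0 0 0'
python3 -m jog '0 0 0.002 0 0 0;0 0 0.004 0 0 0;0 0 0.004 0 0 0'
```

```text
time_s: 15.8
ee_pos: [616.2, 181.1, 125.4]
ee_rot: [179.8, -0.0, 91.6]
force: [0.4, 0.5, -0.3]
gripper_width: 23.8
time_s: 16.05
ee_pos: [616.5, 181.2, 124.0]
ee_rot: [179.7, -0.0, 91.6]
force: [-0.2, -0.1, -0.2]
gripper_width: 23.6
```

```bash
python3 -m jog '0 0 0.003 0 0 0;0 0 0.006 0 0 0;0 0 0.006 0 0 0;0 0 0.006 0 0 0'
python3 -m jog '0 0 0.002 0 0 0;0 0 0.004 0 0 0;0 0 0.004 0 0 0'
```

```text
time_s: 16.38
ee_pos: [616.4, 181.2, 120.9]
ee_rot: [179.8, -0.0, 91.6]
force: [0.1, -0.1, -0.1]
gripper_width: 23.4
time_s: 16.63
ee_pos: [616.3, 181.1, 118.6]
ee_rot: [179.8, -0.0, 91.6]
force: [0.4, -0.0, -1.1]
gripper_width: 23.3
```

```bash
python3 -m jog '0 0 0.002 0 0 0;0 0 0.004 0 0 0;0 0 0.004 0 0 0'
```

```text
time_s: 16.88
ee_pos: [616.1, 181.1, 116.3]
ee_rot: [179.8, -0.0, 91.6]
force: [0.5, -0.3, -0.3]
gripper_width: 23.5
```

```bash
python3 -m jog '0 0 0.002 0 0 0;0 0 0.003 0 0 0;0 0 0.003 0 0 0'
```

```text
time_s: 17.13
ee_pos: [616.0, 181.1, 114.6]
ee_rot: [179.8, -0.0, 91.6]
force: [0.5, 0.2, -0.9]
gripper_width: 23.3
```

```bash
python3 -m jog '0 0 0.002 0 0 0;0 0 0.003 0 0 0;0 0 0.003 0 0 0'
```

```text
time_s: 17.38
ee_pos: [615.9, 181.0, 112.9]
ee_rot: [179.9, -0.0, 91.6]
force: [0.5, 0.9, -0.9]
gripper_width: 23.5
```

```bash
python3 -m jog '0 0 0.002 0 0 0;0 0 0.003 0 0 0;0 0 0.003 0 0 0'
```

```text
time_s: 17.63
ee_pos: [616.1, 181.1, 112.2]
ee_rot: [179.8, -0.0, 91.6]
force: [-1.8, 0.0, 3.8]
gripper_width: 23.8
```

```bash
python3 -m jog '0 0 0.002 0 0 0;0 0 0.003 0 0 0;0 0 0.003 0 0 0'
```

```text
time_s: 17.88
ee_pos: [616.1, 181.2, 112.1]
ee_rot: [179.8, -0.0, 91.6]
force: [-1.4, -0.3, 8.4]
gripper_width: 23.6
```

The dog is seated on the floor: force rose at TCP z≈112.2. Relax by about 0.5 mm, open to about 44 mm, and rise.

```bash
python3 -m jog '0 0 -0.001 0 0 0;0 0 -0.001 0 0 0;0 0 -0.001 0 0 0'
python3 -m jog '0 0 0 0 0 0;0 0 0 0 0 0;0 0 0 0 0 0;0 0 0 0 0 0;0 0 0 0 0 0;0 0 0 0 0 0' -0.03 15
python3 -m jog '0 0 -0.02 0 0 0;0 0 -0.05 0 0 0;0 0 -0.1 0 0 0;0 0 -0.17 0 0 0;-0.08 0 -0.24 0 0 0;-0.16 0 -0.24 0 0 0;-0.2 0 -0.24 0 0 0;-0.2 0 -0.24 0 0 0;-0.2 0 -0.24 0 0 0'
python3 - <<'E'
from h import *
c=cal('wrist'); s=state(); print(s['ee_pos'],s['ee_rot'])
save('wrist','w6.png')
print([(np.round(d['location'],1),round(d['confidence'],2)) for d in tip_of('orange_face','wrist')[:2]],proj('wrist',(614.5,140,92.5),c))
R=Ro.from_euler('xyz',s['ee_rot'],degrees=True); T=Ro.from_euler('xyz',[180,0,91.5],degrees=True)
print(rows([614,105,105]),(R.inv()*T).as_rotvec()/(np.pi/2))
E
```

```text
time_s: 18.13
ee_pos: [616.1, 181.2, 112.2]
ee_rot: [179.8, -0.0, 91.6]
force: [-1.1, 1.1, 1.2]
gripper_width: 23.6
time_s: 18.63
ee_pos: [616.1, 181.2, 112.2]
ee_rot: [179.8, -0.0, 91.6]
force: [0.1, 0.1, -0.9]
gripper_width: 44.2
time_s: 19.38
ee_pos: [618.7, 79.9, 233.2]
ee_rot: [179.7, -0.1, 91.5]
force: [-0.4, -0.9, 1.0]
gripper_width: 44.0
[618.66527557  79.88274039 233.22057158] [ 1.79685303e+02 -6.85194658e-02  9.14830123e+01]
[(array([314.4, 137.3]), 0.74)] [313.26639901 138.62369163]
[ 0.04655732 -0.00855003  0.25472807] [ 0.00349674 -0.00076081 -0.00019084]
```

View pics/w6.png

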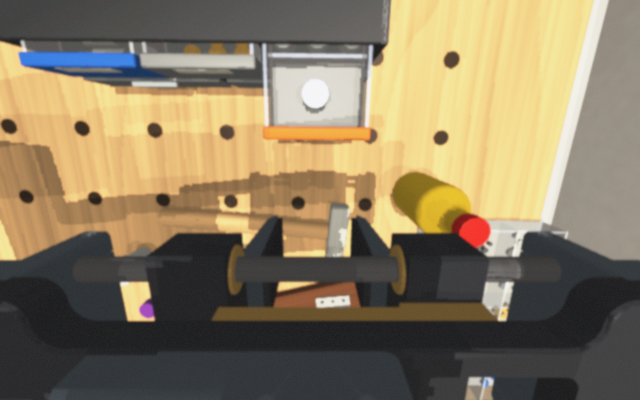

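The dog stands upright in the front compartment at (315,94). Shut the fingers, go down in front of the face, and push in.

```bash
python3 -m jog '0.046 -0.009 0.06 0.003 0 0;0.046 -0.009 0.13 0.003 0 0;0.046 -0.009 0.19 0.003 0 0;0.046 -0.009 0.23 0.003 0 0;0.046 -0.009 0.252 0.003 0 0;0.046 -0.009 0.252 0.003 0 0;0.046 -0.009 0.252 0.003 0 0;0.046 -0.009 0.252 0.003 0 0' -1 30
python3 -m jog '0.01 0 0 0 0 0;0.02 0 0 0 0 0;0.03 0 0 0 0 0;0.04 0 0 0 0 0;0.04 0 0 0 0 0'
```

```text
time_s: 20.15
ee_pos: [615.0, 105.3, 107.9]
ee_rot: [179.9, -0.1, 91.7]
force: [0.8, 0.7, -0.0]
gripper_width: 0.5
time_s: 20.57
ee_pos: [614.8, 126.1, 108.7]
ee_rot: [179.8, -0.1, 91.7]
force: [0.4, -1.7, 1.3]
gripper_width: 0.7
```

```bash
python3 -m jog '0.006 0 0.001 0 0 0;0.013 0 0.001 0 0 0;0.021 0 0.001 0 0 0;0.029 0 0.001 0 0 0;0.037 0 0.001 0 0 0;0.045 0 0.001 0 0 0;0.053 0 0.001 0 0 0;0.061 0 0.001 0 0 0;0.069 0 0.001 0 0 0;0.077 0 0.001 0 0 0;0.085 0 0.001 0 0 0;0.093 0 0.001 0 0 0;0.101 0 0.001 0 0 0;0.108 0 0.001 0 0 0;0.114 0 0.001 0 0 0;0.119 0 0.001 0 0 0;0.123 0 0.001 0 0 0;0.125 0 0.001 0 0 0;0.125 0 0.001 0 0 0'
```

```text
time_s: 22.15
ee_pos: [613.7, 188.7, 108.4]
ee_rot: [179.7, -0.1, 91.7]
force: [2.4, -4.8, 2.9]
gripper_width: 0.5
```

```bash
python3 -m jog '0.003 0 0 0 0 0;0.006 0 0 0 0 0;0.008 0 0 0 0 0;0.008 0 0 0 0 0'
```

```text
time_s: 22.48
ee_pos: [613.7, 192.6, 108.4]
ee_rot: [179.7, -0.0, 91.8]
force: [1.7, -5.4, 3.2]
gripper_width: 0.3
```

```bash
python3 -m jog '0.003 0 0 0 0 0;0.006 0 0 0 0 0;0.006 0 0 0 0 0'
```

```text
time_s: 22.73
ee_pos: [613.6, 195.3, 108.4]
ee_rot: [179.7, 0.0, 91.8]
force: [0.7, -5.6, 3.2]
gripper_width: 0.3
```

```bash
python3 -m jog '0.003 0 0 0 0 0;0.005 0 0 0 0 0;0.005 0 0 0 0 0'
```

```text
time_s: 22.98
ee_pos: [613.6, 196.6, 108.5]
ee_rot: [179.7, 0.2, 91.8]
force: [1.5, -8.9, 3.4]
gripper_width: 0.8
```

```bash
python3 -m jog '0.003 0 0 0 0 0;0.005 0 0 0 0 0;0.005 0 0 0 0 0'
```

```text
time_s: 23.23
ee_pos: [613.7, 196.9, 108.5]
ee_rot: [179.7, 0.5, 91.8]
force: [0.7, -10.8, 4.2]
gripper_width: -0.1
```

Force again 11 N, same depth as the first trip. Let go and look.

```bash
python3 -m jog '-0.02 0 0 0 0 0;-0.05 0 0 0 0 0;-0.1 0 0 0 0 0;-0.16 0 0 0 0 0;-0.2 0 -0.05 0 0.004 0;-0.2 0 -0.13 0 0.004 0;-0.2 0 -0.21 0 0.004 0;-0.2 0 -0.25 0 0.004 0;-0.2 0 -0.25 0 0.004 0;-0.2 0 -0.25 0 0.004 0;-0.2 0 -0.25 0 0.004 0'
python3 - <<'E'
from h import *
c=cal('wrist'); s=state(); print(s['ee_pos'],s['ee_rot'])
save('wrist','w7.png')
print([(np.round(d['location'],1),round(d['confidence'],2)) for d in tip_of('orange_face','wrist')[:2]],proj('wrist',(614.5,200.5,92.5),c),proj('wrist',(614.5,140,92.5),c))
E
```

```text
time_s: 24.15
ee_pos: [615.0, 98.0, 232.7]
ee_rot: [179.9, 0.1, 91.8]
force: [-1.1, 0.3, 0.5]
gripper_width: 0.2
[614.99812097  97.98305003 232.6541894 ] [1.79877816e+02 5.82898905e-02 9.18428188e+01]
[(array([321. ,  92.1]), 0.55)] [319.07665056  94.18627891] [317.08801748 156.27485196]
```

View pics/w7.png

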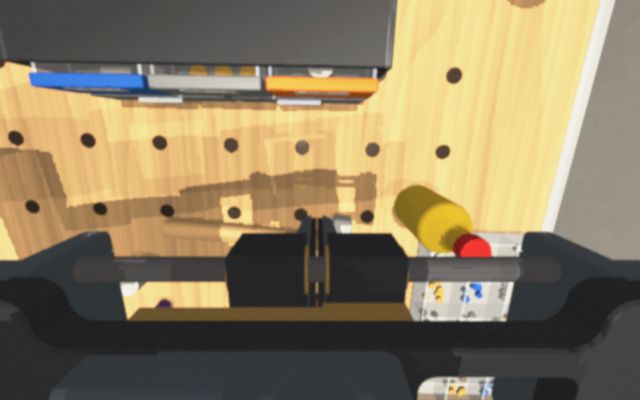

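Orange is shut and in line with grey and blue, and the dog's head shows behind it at (320,72). Wait half a second, recheck, and hand in.

```bash
python3 -m jog '0 0 0 0 0 0;0 0 0 0 0 0;0 0 0 0 0 0;0 0 0 0 0 0;0 0 0 0 0 0;0 0 0 0 0 0;0 0 0 0 0 0;0 0 0 0 0 0'
python3 - <<'E'
from h import *
grab_frame('wrist')
d=tip_of('orange_face','wrist'); print(d[:1],proj('wrist',(614.5,200.5,92.5)))
if d and abs(d[0]['location'][1]-proj('wrist',(614.5,200.5,92.5))[1])<6: print(job_done())
E
```

```text
time_s: 24.92
ee_pos: [615.0, 98.0, 232.2]
ee_rot: [179.9, 0.1, 91.9]
force: [-0.7, 0.0, -0.1]
gripper_width: 0.4
[{'location': [320.3, 94.6], 'confidence': 0.72}] [319.22595975  94.01933032]
the job is handed in; nothing more can be done
None
```

The bench dog is in the orange drawer's front compartment, and the drawer is latched shut. I handed the job in at about 25 s; no verdict is reported.

- **Opening:** I pressed the orange drawer until the push grew to about 11 N and the latch tripped. It sprang fully out.
- **Placing:** I picked the small silver dog off the board and lowered it until it touched the compartment floor. That was about 5 mm lower than I had estimated, and the downward force reached about 8 N. Only then did I release it, and it stood upright.
- **Closing:** I pushed the drawer back in until the force again grew to about 11 N at the same depth, then let go.

**Last checks:** Some 1.5 s after release, the orange face was within about 1 px of its flush position. The last wrist picture, just after release, showed it in line with the grey and blue drawers, which stayed shut, and the dog's head visible behind the front. No push reading came near 20 N, though force was read only at the end of each step.

**Disagreed:** With the dog gripped, the gripper read 23.6 mm on its 25 mm head. The grip held throughout.

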